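# Lay the tea tray

## Robot

A 6-joint arm with a two-finger parallel gripper is mounted at the origin on a cart in front of the work surface, level with it; the furniture and walls round the work are solid. World frame = base frame: x ahead of the robot, y to its left, z up, the work surface at z = 0. Lengths are in mm, angles in rad, forces in N, time in s.
With the tool pointing down it reaches from about 350 to 875 mm from the base axis. Payload 4.2 kg.
Tool frame: the origin (TCP) lies between the finger pads; the fingertips stand 25 mm ahead of it and the grasp point (between the pads) lies 6 mm ahead of it; z points along the fingers, y is the line along which they close (so a half turn about z gives the same grasp; the last joint's range is limited). The gripper opens to 85 mm and grips with 20 to 120 N. Pads are 22 mm wide; open, the fingers measure 114 mm over their backs; the gripper's body (76 mm by 85 mm) begins 54 mm behind the grasp point. The pads swing forward as they close: fully open they stand 13 mm farther back than shut.
Start: joints at [-1.005, 0.385, 0.008, 0, -1.194, -0.259], TCP at [188.772, -595.789, 256.312] pointing down, gripper open.
Joint ranges: [-3.14, 3.14], [-1.21, 2.06], [-1.07, 1.41], [-3.16, 2.05], [-2.99, -0.16], [-3.1, 3.1]. Speed limits (rad/s): [2.79, 2.79, 3.14, 3.14, 3.14, 3.14].

## Interface

Orientations are given as a unit quaternion [x, y, z, w].
In Python, from bench import arm gives the robot as it stands.
- The arm moves only by the shell command python3 -m pendant 'ROWS'. ROWS is JSON, a list of rows, each a list of 7 numbers: the shift along the tool's x, y, z in m, then the turn, a rotation vector about the tool's x, y, z in degrees, then the finger opening in m, from 0 to 0.0854. In form: [[x, y, z, wx, wy, wz, fingers], ...]. A call has 1 to 12 rows; each row shifts and turns the commanded pose from where the row before left it, along the tool's axes as they then stand; what a row does not reach is not made up. A row lasts 1/10 s, in which the tool goes at most 50 mm and 8.59 degrees, less where a joint would pass 70% of its speed; a pose out of reach is approached as far as the arm can. A call is refused whole if a number of a shift passes 0.05 or a number of a turn 8.59, either way. A call with a gripper value outside its range is refused whole. The fingers move at their own pace and stop on an object; the grip force is fixed at half the most. Time passes only in rows, so rows that do not move let the fingers close. It gives the time, the measured TCP pose, the force, the opening and the grip force at its end, in the units of the state.
- arm.read_state(): the state, without advancing time (a new reading comes with each control period).
- arm.get_image(name): name is "side" or "top" or "wrist"; returns a dict with "image" (384x512x3 uint8, red, green, blue), "fx", "fy", "cx", "cy" (pixels), "xyz" and "rotation" of the camera in the world. Camera axes: x right, y down, z forward; pixel columns grow to the right and rows downward; lengths in mm; the calibration is good to about 2 mm. A picture is of the moment at which its call begins. There is no depth.
- arm.job_done(): hands the job in; it is judged then, once.
The state is a dict: "clock": time; "joints": joint angles; "joint_vel": joint speeds; "joint_efforts": joint torques, N m; "position": TCP position; "ee_rot": TCP orientation; "contact_force": force on the tool from outside, world axes, zero at the start; "wrist_torque": the same for the moment, N m; "gripper_width": finger opening in mm; "grasp_force": force on a finger pad.
Only numpy, scipy, OpenCV 4.12 (cv2) and the standard library are available. Lean on these libraries where they do the work, as an engineer would, in place of code of your own. Each camera call takes 0.05 s, during which the arm holds its last target. There are 200 camera calls.

## Task

Lay the tea tray: hang the tea infuser in the mug and then close the infuser with its lid, stand the honey jar on the tray midway between the mug and the bowl, and put the lemon in the bowl. The mug and the bowl stay where they are on the tray; leave the jam jar and the onion alone.

Things in the scene. Friction and masses are not known exactly. Their poses are not given: they have to be found in the camera images.
- tray: dark wooden serving tray, fixed, 270 (x) by 420 (y) mm; its floor is 12 mm above the worktop; rims 26 mm high along the long sides and ends 53 mm high with hand holes. Origin: centre of its underside; x across it (away from the robot), y along it.
- mug_mouth (a point): centre of the mouth of the plain green mug that stands upright on the tray, loose: level with its rim, 96 mm above its foot. The cup is 86 mm across outside; the space inside takes something 58 mm across. Its handle points roughly to the robot (to this point's -y) and reaches 81 mm from the cup's axis. z up.
- bowl: small white bowl standing on the tray at the other end from the mug, 115 mm across the rim, 56 mm high, loose. Origin: centre of its underside; its inner floor is 8 mm above that. The mouth is 98 mm across inside and narrows: two fingers beside the lemon do not go down into it without pushing it, so hold the lemon high and let go with the fingertips at the rim (it may drop 20 to 30 mm).
- infuser: tea infuser standing on its foot: perforated steel basket, 49 mm across; round it a black flange 94 mm across, 52 to 56 mm above the foot, which lies on a mug's rim; above that a steel collar 58 mm across, up to 76 mm (grip it here: the flange leaves 18 mm beside it for fingertips), bore 51 mm. Origin: centre of the foot, 52 mm below mug_mouth when hung. z up.
- lid: round steel lid of the infuser, 66 mm across: under the plate a plug 44 mm in diameter and 7 mm deep, on top a black knob 22 mm in diameter from 12 to 34 mm above the plug's underside. Origin: centre of the plug's underside; closed, it lies 69 mm above the infuser's origin. z up.
- honey: glass honey jar with a grey screw lid, 71 mm across (68 mm between the fingers), 110 mm high, amber content: the taller of the two jars. Origin: centre of its underside.
- lemon_mid (a point): middle of a yellow lemon, 78 mm long (its x), 55 mm wide (its y), 56 mm high, lying on the worktop (this point 28 mm above it).
- jam: bystander: glass jam jar with red content and a white lid, 68 mm across, 84 mm high: the shorter of the two jars. Origin: centre of its underside.
- the_onion: bystander: brown onion, 75 mm across, 77 mm high. Origin: its underside.
Not all that is in view belongs to the job. Of the things like the lid, leave any that is purple; of the rest the smaller one is meant. Of the things that look like the part that bears lemon_mid, the smaller one is meant.

How it is judged:
By the outcome, as a careful person would: the job done as asked, in the order asked, and still so for the second after the job is handed in, with the robot touching nothing.
It also fails if it takes over 128 s, if anything falls off the work surface, if the arm or the gripper's body presses on something with over 40 N, if the wrist force passes 120 N, or if a joint passes its speed limit or range.

## Working session

There is one attempt and no reset: what is moved stays moved. The work goes in short steps, Python scripts to look and compute and a shell command to move; the robot and the scene stay as the last step left them, time stands still between calls to the robot, and variables do not carry over. Pictures are saved under pics/ and viewed, at most 14 in all, crops included, and the job is handed in when it is done.

```bash
mkdir -p pics; ls
cat > h.py <<'E'
import numpy as np, cv2
from bench import arm
from scipy.spatial.transform import Rotation as R
def shot(n,f):
    d=arm.get_image(n); cv2.imwrite('pics/'+f+'.png',d['image'][:,:,::-1]); np.save('pics/'+f+'.npy',d,allow_pickle=True); return d
def load(f): return np.load('pics/'+f+'.npy',allow_pickle=True).item()
def rot(d):
    r=np.array(d['rotation'],float); return r if r.shape==(3,3) else R.from_quat(r).as_matrix()
def ray(d,u,v):
    return np.array(d['xyz'],float), rot(d)@np.array([(u-d['cx'])/d['fx'],(v-d['cy'])/d['fy'],1.])
def onz(d,u,v,z):
    o,r=ray(d,u,v); return o+r*(z-o[2])/r[2]
def proj(d,p):
    q=rot(d).T@(np.array(p,float)-np.array(d['xyz'],float)); return np.array([d['cx']+d['fx']*q[0]/q[2],d['cy']+d['fy']*q[1]/q[2]])
def tri(*a):
    A=np.zeros((3,3));b=np.zeros(3)
    for d,u,v in a:
        o,r=ray(d,u,v); r/=np.linalg.norm(r); P=np.eye(3)-np.outer(r,r); A+=P;b+=P@o
    return np.linalg.solve(A,b)
E
python3 - <<'E'
from h import *
for n in('top','side'):
    d=shot(n,n+'0'); print(n,d['fx'],d['cx'],d['cy'],d['xyz'],np.array(d['rotation']).tolist())
print(arm.read_state())
E
```

```text
pics
top 444.16424755717236 253.67404610944524 196.168813753325 [ -11.59674487  223.43762471 1506.13311931] [-0.5488548158941557, 0.8157165298212822, -0.14978735761843742, 0.10454033453076449]
side 422.4567508670889 259.23504141771116 187.44080722820902 [ 237.99671296 1300.76418462 1134.56526333] [-0.10106080774809993, 0.8972123293922764, -0.42786387185447805, 0.04158432740206034]
{'clock': 0.1, 'joints': array([-1.00542812e+00,  3.85515471e-01,  6.78241928e-03, -4.32542394e-04,
       -1.19399590e+00, -2.58579059e-01]), 'joint_vel': array([ 0.00142849, -0.00065248,  0.00410911,  0.00104523,  0.00193518,
        0.00095214]), 'joint_efforts': array([ 4.70056202e-04, -3.93320346e+01,  1.88928008e+01,  4.19798791e+00,
       -2.63534959e-03,  1.13063871e-05]), 'position': array([ 188.6195994 , -595.37639785,  255.31746391]), 'ee_rot': array([-1.52714815e-01,  9.88269807e-01,  9.65955652e-04, -2.02726190e-04]), 'contact_force': array([-0.02545223, -1.06332755, -0.33590298]), 'wrist_torque': array([ 0.00382244, -0.02407614,  0.02124427]), 'grasp_force': 0.0, 'gripper_width': 84.99861046521627}
```

View pics/top0.png

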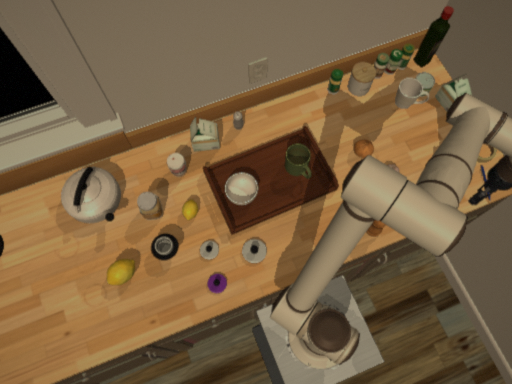

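View pics/side0.png

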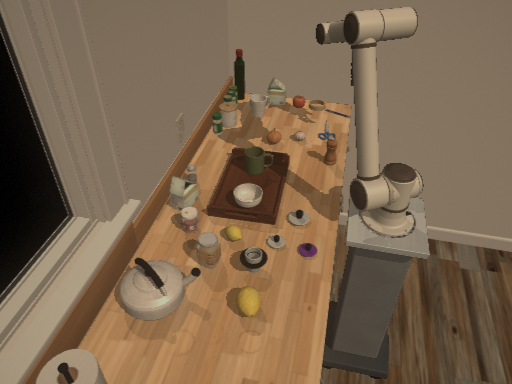

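Top view candidates:
- Lids: (208,250) small, (254,250) larger, (217,283) purple. I choose (208,250).
- Lemons: (190,210) small and (120,273) large. I choose (190,210).
- Jars: (149,205), tall with a grey lid, and (177,163), which looks like the jam. I choose (149,205) as the honey.
- Infuser: (165,247).
- Mug: (297,160), and a white cup at (408,92). I choose the green one.
- Bowl: (241,188).

The side view agrees: honey (207,248), lemon (234,233), infuser (253,258), lid (276,241). Next I check these in one close crop.

Run:
```python
from h import *
a=load('top0')['image'][130:300,100:340]; b=load('side0')['image'][140:325,170:330]
a=cv2.resize(a,None,fx=1.85,fy=1.85,interpolation=2); b=cv2.resize(b,None,fx=2.2,fy=2.2,interpolation=2)
H=max(a.shape[0],b.shape[0]); c=np.zeros((H,a.shape[1]+b.shape[1],3),np.uint8); c[:a.shape[0],:a.shape[1]]=a; c[:b.shape[0],a.shape[1]:]=b
cv2.imwrite('pics/crop1.png',c[:,:,::-1]); print(c.shape)
t=load('top0'); s=load('side0')
for n,p,q,z in [('mugrim',(297,153),(258,153),108),('bowlrim',(241,186),(248,189),68),('inf',(165,245),(254,253),76),('lidknob',(208,249),(276,238),34),('honeytop',(147,201),(207,241),110),('lemon',(190,210),(234,233),28),('jam',(175,159),(190,213),84)]:
    print(n,np.round(tri((t,*p),(s,*q))),np.round(onz(t,*p,z)),np.round(onz(s,*q,z)))
```

```text
(407, 796, 3)
mugrim [ 569. -169.  110.] [ 583. -172.  108.] [ 556. -163.  108.]
bowlrim [549.  52.  83.] [557.  50.  68.] [552.  36.  68.]
inf [453. 363.  70.] [452. 362.  76.] [450. 368.  76.]
lidknob [399. 235.  26.] [397. 235.  34.] [398. 243.  34.]
honeytop [614. 369.  96.] [609. 368. 110.] [607. 382. 110.]
lemon [555. 246.  27.] [555. 246.  28.] [553. 248.  28.]
jam [730. 232.  80.] [735. 231.  84.] [721. 239.  84.]
```

View pics/crop1.png

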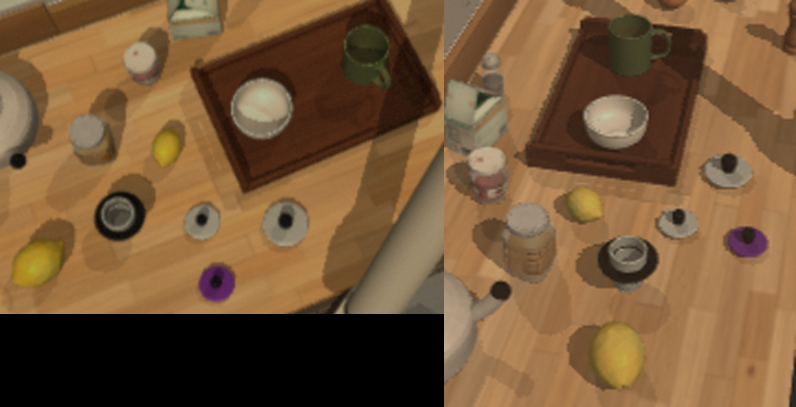

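The crop confirms the choice. It shows the small steel lid, the small yellow lemon, the taller amber jar with the grey lid, the jam with white lid and red content, and the infuser with its black flange. Next I measure the tray and lemon axes, then move.

```bash
cat >> h.py <<'E'
def rel(target,yaw_deg=None):
    "shift (mm) in tool axes to world target"
    s=arm.read_state(); M=R.from_quat(s['ee_rot']).as_matrix(); y=M[:,1]
    print('clk %.1f'%s['clock'],'pos',np.round(s['position'],1),'tool-y angle %.1f'%np.degrees(np.arctan2(y[1],y[0])),'tilt %.2f'%np.degrees(np.arccos(-M[2,2])),'F',np.round(s['contact_force'],1),'w %.1f g %.1f'%(s['gripper_width'],s['grasp_force']))
    if target is not None:
        d=np.array(target)-s['position']; print('world d',np.round(d,1),'tool d',np.round(M.T@d,1))
E
python3 - <<'E'
from h import *
t=load('top0'); s=load('side0')
for p in [(205,168),(306,128),(337,185),(233,235)]: print(np.round(onz(t,*p,45)))
for n,d in(('t',t),('s',s)):
    h=cv2.cvtColor(d['image'],cv2.COLOR_RGB2HSV); m=((h[...,0]>20)&(h[...,0]<32)&(h[...,1]>170)).astype(np.uint8)
    k,l,st,c=cv2.connectedComponentsWithStats(m)
    for i in range(1,k):
        if st[i,4]>60:
            P=np.array([onz(d,u,v,28)[:2] for v,u in np.argwhere(l==i)]); w,V=np.linalg.eigh(np.cov(P.T))
            print(n,np.round(c[i]),np.round(P.mean(0)),4*np.sqrt(w),np.degrees(np.arctan2(V[1,1],V[0,1])))
rel(None)
E
python3 -m pendant '[[0,0,0,0,0,5,0.085]]'; python3 -c "
from h import *
rel([520,-200,300])"
```

```text
[680. 142.  45.]
[ 692. -264.   45.]
[ 440. -270.   45.]
[408. 139.  45.]
t [190. 209.] [558. 246.] [53.70314544 71.47623567] 154.7283774298303
t [120. 272.] [437. 534.] [ 78.8720405  101.52239878] 107.78497218802053
clk 0.1 pos [ 188.6 -595.4  255.3] tool-y angle 107.6 tilt 0.11 F [-0.  -1.1 -0.3] w 85.0 g 0.0
clock: 0.2
position: [188.7, -595.5, 255.6]
ee_rot: [-0.108, 0.994, 0.001, -0.0]
contact_force: [0.0, -1.0, 0.2]
gripper_width: 85.3
grasp_force: 0.0
clk 0.2 pos [ 188.7 -595.5  255.6] tool-y angle 102.5 tilt 0.08 F [ 0.  -1.   0.2] w 85.3 g 0.0
world d [331.3 395.5  44.4] tool d [-408.8  314.8  -44.1]
```

```bash
python3 -m pendant '[[0,0,0,0,0,6.25,0.085],[0,0,0,0,0,6.25,0.085],[-0.033,0.036,-0.005,0,0,0,0.085],[-0.033,0.036,-0.005,0,0,0,0.085],[-0.033,0.036,-0.005,0,0,0,0.085],[-0.033,0.036,-0.005,0,0,0,0.085],[-0.033,0.036,-0.005,0,0,0,0.085],[-0.033,0.036,-0.005,0,0,0,0.085],[-0.033,0.036,-0.005,0,0,0,0.085],[-0.033,0.036,-0.005,0,0,0,0.085],[0,0,0,0,0,0,0.085],[0,0,0,0,0,0,0.085]]'; python3 -c "
from h import *
rel([560,-200,340]); d=shot('wrist','w1'); print(d['xyz'],rot(d).round(2).tolist(),d['fx'])"
```

```text
clock: 1.4
position: [452.9, -306.3, 295.8]
ee_rot: [-0.002, 1.0, 0.0, -0.0]
contact_force: [-0.3, -0.3, 0.5]
gripper_width: 85.0
grasp_force: 0.0
clk 1.4 pos [ 452.9 -306.3  295.8] tool-y angle 90.2 tilt 0.06 F [-0.3 -0.3  0.5] w 85.0 g 0.0
world d [107.1 106.3  44.2] tool d [-107.5  106.   -44.2]
[ 382.21420327 -307.31955218  413.21511176] [[-0.0, 0.96, 0.27], [1.0, 0.0, 0.0], [0.0, 0.27, -0.96]] 289.4944758610119
```

View pics/w1.png

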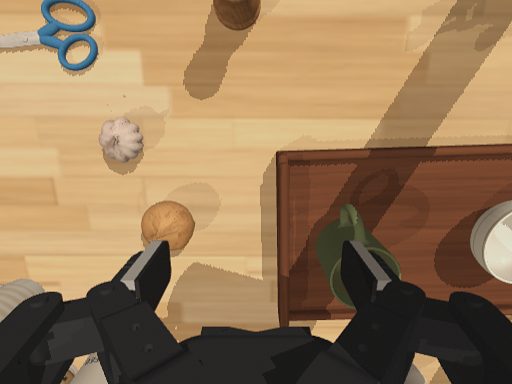

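The wrist view shows the mug (350,265) partly behind the right finger, the bowl (500,240), the onion (168,225), and the tray's left end at column 282. I'll take two higher views centred between mug and bowl.

```bash
python3 -m pendant '[[-0.008,0.036,-0.021,0,0,0,0.085],[-0.008,0.036,-0.021,0,0,0,0.085],[-0.008,0.036,-0.021,0,0,0,0.085],[-0.008,0.036,-0.021,0,0,0,0.085],[-0.008,0.036,-0.021,0,0,0,0.085],[-0.008,0.036,-0.021,0,0,0,0.085],[0,0,0,0,0,0,0.085],[0,0,0,0,0,0,0.085],[0,0,0,0,0,0,0.085],[0,0,0,0,0,0,0.085]]'; python3 -c "
from h import *
rel([490,20,420]); d=shot('wrist','w2')"
python3 -m pendant '[[0.002,0.045,0,0,0,0,0.085],[0.002,0.045,0,0,0,0,0.085],[0,0,0,0,0,0,0.085],[0,0,0,0,0,0,0.085],[0,0,0,0,0,0,0.085]]'
python3 - <<'E'
from h import *
rel(None); shot('wrist','w3')
c=np.vstack([load('w2')['image'][60:300],load('w3')['image'][60:300]])
cv2.imwrite('pics/w23.png',c[:,:,::-1])
E
```

```text
clock: 2.45
position: [499.4, -92.7, 421.3]
ee_rot: [0.001, 1.0, -0.0, -0.001]
contact_force: [0.7, -0.3, -0.1]
gripper_width: 85.1
grasp_force: 0.0
clk 2.5 pos [499.4 -92.7 421.3] tool-y angle 89.9 tilt 0.13 F [ 0.7 -0.3 -0.1] w 85.1 g 0.0
world d [ -9.4 112.7  -1.3] tool d [  9.6 112.7   1.3]
clock: 3.0
position: [495.9, -2.2, 422.1]
ee_rot: [-0.0, 1.0, -0.0, -0.0]
contact_force: [0.9, 0.5, 0.6]
gripper_width: 84.9
grasp_force: 0.0
clk 3.0 pos [495.9  -2.2 422.1] tool-y angle 90.0 tilt 0.03 F [0.9 0.5 0.6] w 84.9 g 0.0
```

View pics/w23.png

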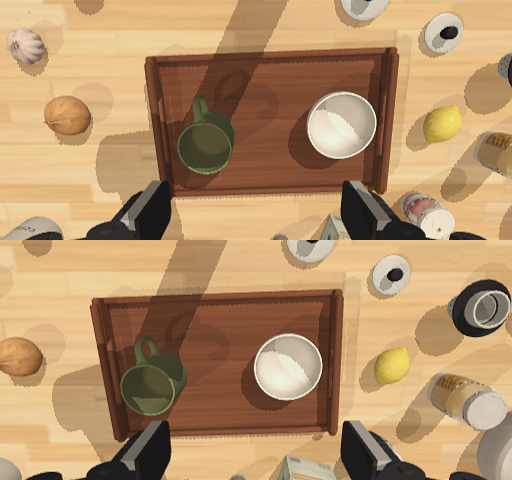

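The two views show:
- Mug mouth near (205,205) in w2 and (150,205) in w3, as full-image pixels.
- Bowl near (341,185) and (288,186).
- Lid, lemon and honey on the right.

I zoom in on the mug rim and fit the bowl, lemon and lid by masks.

Run:
```python
from h import *
a,b=load('w2'),load('w3')
A=cv2.resize(a['image'][150:245,170:245],None,fx=5,fy=5,interpolation=2); B=cv2.resize(b['image'][150:245,112:192],None,fx=5,fy=5,interpolation=2)
cv2.imwrite('pics/mug.png',np.hstack([A,B])[:,:,::-1])
def blobs(d,f,lo):
    h=cv2.cvtColor(d['image'],cv2.COLOR_RGB2HSV).astype(int); m=f(h).astype(np.uint8); m=cv2.morphologyEx(m,cv2.MORPH_CLOSE,np.ones((3,3)))
    for c in cv2.findContours(m,0,2)[0]:
        if cv2.contourArea(c)>lo:
            e=cv2.fitEllipse(cv2.convexHull(c)); x,y,w,hh=cv2.boundingRect(c)
            print('  ell',np.round(e[0],1),np.round(e[1],1),round(e[2]),'box',x,y,x+w,y+hh)
for n,d in(('w2',a),('w3',b)):
    print(n,'white');blobs(d,lambda h:(h[...,1]<60)&(h[...,2]>100),400)
    print(n,'yellow');blobs(d,lambda h:(h[...,0]>20)&(h[...,0]<34)&(h[...,1]>165),300)
    print(n,'dark');blobs(d,lambda h:(h[...,2]<45),60)
    print(n,'green');blobs(d,lambda h:(h[...,0]>32)&(h[...,0]<80)&(h[...,1]>50),400)
```

```text
w2 white
  ell [430.4 423.7] [ 57.8 135.8] 174 box 404 364 451 384
  ell [ 80.6 423.7] [ 57.8 135.8] 6 box 61 364 108 384
  ell [282.4 314.2] [19.4 38.9] 171 box 273 296 293 328
  ell [ 31.5 292.9] [30.3 65.1] 88 box 0 277 64 306
  ell [338.3 303.4] [33.6 57.8] 172 box 322 274 357 334
  ell [429.  276.5] [36.6 55.3] 129 box 404 254 455 300
  ell [369.6 266.3] [19.9 65.3] 142 box 350 241 391 290
  ell [142.  266.3] [21.8 64.7] 39 box 120 241 161 291
  ell [341.  184.5] [66.3 70.3] 65 box 307 152 377 219
  ell [443.1  92.6] [35.4 42.3] 40 box 424 73 463 113
  ell [365.2  52.6] [49.3 56.6] 25 box 340 25 391 81
w2 yellow
w2 dark
  ell [ 60.2 373.8] [ 8.9 40.8] 33 box 50 358 74 384
  ell [255.4 357.7] [248.  523.7] 90 box 0 241 512 384
  ell [448.6  92.7] [11.8 17.2] 75 box 440 87 457 99
  ell [369.6  51. ] [16.4 21. ] 51 box 360 42 380 61
  ell [471.7  13.1] [12.7 21.7] 57 box 462 5 482 21
w2 green
  ell [204.5 195.1] [57.2 78.4] 176 box 178 155 235 234
w3 white
  ell [431.9 442.1] [ 63.1 174.1] 175 box 404 365 451 384
  ell [ 79.1 442.1] [ 63.1 174.1] 5 box 61 365 108 384
  ell [237.2 3
[... 179 characters left out ...]
 142 box 350 241 392 290
  ell [143.7 265.2] [29.5 59.2] 42 box 121 241 161 290
  ell [496.3 260.8] [ 65.1 149.6] 145 box 447 205 512 320
  ell [287.6 186.6] [65.8 68.5] 64 box 254 154 322 220
  ell [487.6 128.7] [37.6 47.6] 70 box 465 110 512 149
  ell [390.6  94.7] [36.  41.1] 35 box 372 75 410 115
  ell [310.8  54.7] [49.8 55.4] 16 box 286 27 337 83
w3 yellow
w3 dark
  ell [254.1 357.2] [245.2 522.2] 90 box 0 241 512 384
  ell [481. 128.] [51.1 62.6] 49 box 452 100 510 157
  ell [394.6  94.7] [11.3 15.1] 74 box 387 89 402 101
  ell [313.  53.] [16.1 19.3] 34 box 305 44 322 63
  ell [414.   15.6] [12.5 19. ] 51 box 406 8 422 24
w3 green
  ell [151.6 195.5] [64.5 78.2] 7 box 121 157 187 235
```

View pics/mug.png

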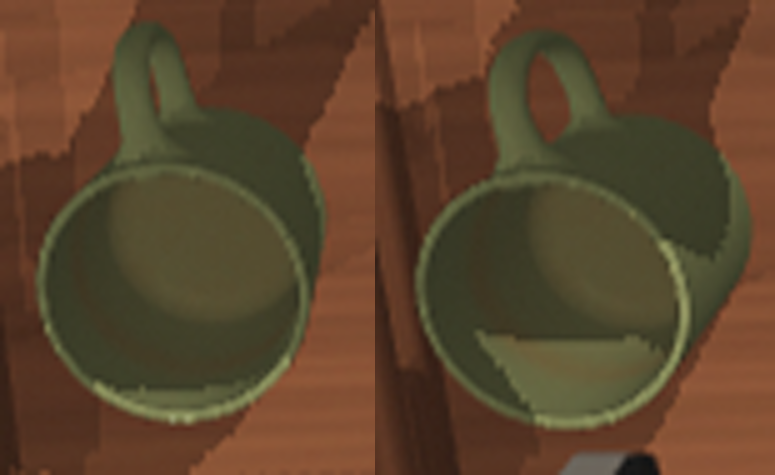

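Left zoom: the rim ellipse spans x 38..310, y 165..423, so its centre is at image (204.8,208.8). Right zoom: x 42..315, y 172..428, centre (147.7,210.0).

Run:
```python
from h import *
a,b,t=load('w2'),load('w3'),load('top0')
for n,p,q,z in [('mug',(204.8,208.8),(147.7,210),108),('bowl',(341,184.5),(287.6,186.6),68),('lidplate',(443.1,92.6),(390.6,94.7),10),('knob',(448.6,92.7),(394.6,94.7),33)]:
    print(n,tri((a,*p),(b,*q)).round(1),onz(a,*p,z).round(1),onz(b,*q,z).round(1))
print('mug width',np.linalg.norm(onz(a,177.6,205,108)-onz(a,232,205,108)))
rel([430,330,300])
for x,y in ((a,'a'),(b,'b')):
    h=cv2.cvtColor(x['image'],cv2.COLOR_RGB2HSV); print(h[185,442 if y=='a' else 392])
```

```text
mug [ 575.8 -172.3  106.1] [ 575.4 -172.   108. ] [ 574.8 -171.5  108. ]
bowl [548.2  52.8  62.2] [546.4  51.   68. ] [547.1  52.2  68. ]
lidplate [397.4 232.8   9.3] [397.4 232.4  10. ] [397.6 232.5  10. ]
knob [398.4 233.   24.1] [398.9 227.3  33. ] [398.8 228.9  33. ]
mug width 85.00318354154427
clk 3.0 pos [495.9  -2.4 422.2] tool-y angle 90.0 tilt 0.02 F [ 0.5  0.3 -0.6] w 84.7 g 0.0
world d [ -65.9  332.4 -122.2] tool d [ 66.  332.4 122.1]
[ 24 140 230]
[ 24 144 237]
```

```bash
python3 -m pendant '[[0.013,0.043,0.011,0,0,0,0.085],[0.013,0.043,0.011,0,0,0,0.085],[0.013,0.043,0.011,0,0,0,0.085],[0.013,0.043,0.011,0,0,0,0.085],[0.013,0.043,0.011,0,0,0,0.085],[0.013,0.043,0.011,0,0,0,0.085],[0.013,0.043,0.011,0,0,0,0.085],[0,0,0,0,0,0,0.085],[0,0,0,0,0,0,0.085],[0,0,0,0,0,0,0.085],[0,0,0,0,0,0,0.085]]' >/dev/null; python3 -c "
from h import *
rel(None); d=shot('wrist','w4')"
python3 -m pendant '[[0.002,0.045,0,0,0,0,0.085],[0.002,0.045,0,0,0,0,0.085],[0,0,0,0,0,0,0.085],[0,0,0,0,0,0,0.085],[0,0,0,0,0,0,0.085]]' >/dev/null
python3 - <<'E'
from h import *
rel(None); shot('wrist','w5')
c=np.vstack([load('w4')['image'][20:300],load('w5')['image'][20:300]])
cv2.imwrite('pics/w45.png',c[:,:,::-1])
E
```

```text
clk 4.2 pos [405.3 298.3 345.9] tool-y angle 89.9 tilt 0.06 F [-0.1 -0.8 -0. ] w 85.0 g 0.0
clk 4.7 pos [400.8 388.5 345.6] tool-y angle 90.0 tilt 0.01 F [-0.1 -0.7  0.5] w 85.1 g 0.0
```

View pics/w45.png

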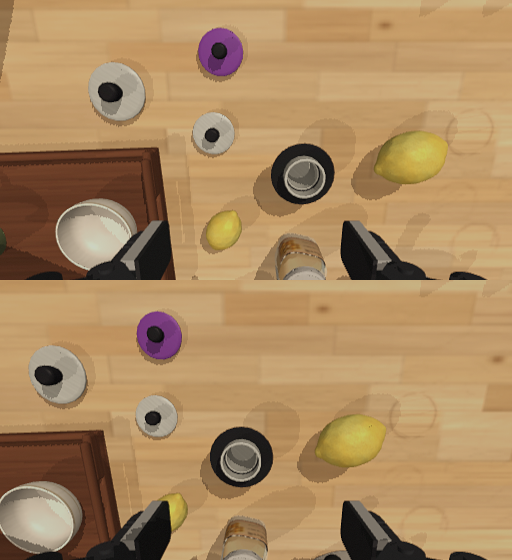

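Infuser flange at about (303,193) in w4 and (241,197) in w5 (full-image rows), with nothing crowding it. The small lid is at (214,154) and (157,157). Next I fit these two.

Run:
```python
from h import *
def ells(d,box,f,lo=40):
    x0,y0,x1,y1=box; h=cv2.cvtColor(d['image'],cv2.COLOR_RGB2HSV)[y0:y1,x0:x1].astype(int); m=f(h).astype(np.uint8); out=[]
    for c in cv2.findContours(m,0,2)[0]:
        if cv2.contourArea(c)>lo and len(c)>5:
            e=cv2.fitEllipse(cv2.convexHull(c)); out.append((cv2.contourArea(c),e[0][0]+x0,e[0][1]+y0,e[1]))
    return max(out) if out else None
a,b=load('w4'),load('w5')
dk=lambda h:h[...,2]<50
gr=lambda h:(h[...,1]<60)&(h[...,2]>90)
ye=lambda h:(h[...,0]>20)&(h[...,0]<34)&(h[...,1]>165)
for n,A,B,f in [('flange',(265,155,345,240),(200,160,280,230),dk),('collar',(265,155,345,240),(200,160,280,230),gr),('lid',(185,125,240,178),(130,125,185,182),gr),('knob',(185,125,240,178),(130,125,185,182),dk)]:
    e=ells(a,A,f);g=ells(b,B,f); P=tri((a,e[1],e[2]),(b,g[1],g[2])); print(n,np.round(e[1:3],1),np.round(e[3],0),np.round(g[1:3],1),np.round(g[3],0),'->',P.round(1))
    for z in (9,33,56,76): print('   ',z,onz(a,*e[1:3],z).round(1)[:2],onz(b,*g[1:3],z).round(1)[:2])
rel([453,363,250])
```

```text
flange [302.1 193.6] [59. 63.] [240.9 196.7] [59. 62.] -> [451.5 367.5  54. ]
    9 [464.4 375.2] [464.7 365.2]
    33 [457.6 371.1] [457.6 366.4]
    56 [451.  367.1] [450.8 367.6]
    76 [445.3 363.7] [444.8 368.6]
collar [304.  196.8] [41. 43.] [240.6 200.2] [41. 43.] -> [451.9 367.7  69.3]
    9 [469.9 378.5] [470.6 364.7]
    33 [462.7 374.2] [463.2 365.9]
    56 [455.9 370.1] [456.1 367.1]
    76 [449.9 366.5] [449.9 368.1]
lid [213.2 152.6] [41. 42.] [156.2 155.6] [39. 43.] -> [397.6 232.6   7.4]
    9 [397.4 232.8] [397.4 233.1]
    33 [394.  236.2] [393.8 241.3]
    56 [390.8 239.5] [390.4 249.1]
    76 [388.1 242.3] [387.4 255.9]
knob [211.6 154.8] [13. 14.] [152.5 157.8] [13. 15.] -> [398.5 232.3  24. ]
    9 [400.8 230.1] [400.8 227. ]
    33 [397.3 233.7] [397.  235.5]
    56 [393.9 237.1] [393.5 243.7]
    76 [391.  240.1] [390.3 250.8]
clk 4.8 pos [400.8 388.4 345.8] tool-y angle 90.0 tilt 0.03 F [0.2 0.1 0.6] w 85.0 g 0.0
world d [ 52.2 -25.4 -95.8] tool d [-52.2 -25.4  95.8]
```

```bash
python3 -m pendant '[[-0.0167,-0.007,0.045,0,0,0,0.085],[-0.0167,-0.007,0.045,0,0,0,0.085],[-0.0167,-0.007,0.045,0,0,0,0.085],[0,0,0.045,0,0,0,0.085],[0,0,0.045,0,0,0,0.085],[0,0,0.03,0,0,0,0.085],[0,0,0,0,0,0,0.085],[0,0,0,0,0,0,0.085],[0,0,0,0,0,0,0.085]]' >/dev/null; python3 -c "
from h import *
rel([451,367.5,82]); shot('side','s1')"
```

```text
clk 5.7 pos [451.8 369.6  93. ] tool-y angle 90.1 tilt 0.29 F [ 0.3  1.3 -0. ] w 84.8 g 0.0
world d [ -0.8  -2.1 -11. ] tool d [ 0.9 -2.1 11. ]
```

```bash
python3 -m pendant '[[0.001,-0.002,0.01,0,0,0,0.085],[0,0,0,0,0,0,0.085],[0,0,0,0,0,0,0.07],[0,0,0,0,0,0,0.05],[0,0,0,0,0,0,0.04],[0,0,0,0,0,0,0.04],[0,0,0,0,0,0,0.04],[0,0,0,0,0,0,0.04],[0,0,0,0,0,0,0.04],[0,0,0,0,0,0,0.04]]' ; python3 -c "
from h import *
rel([575,-172,256])"
```

```text
clock: 6.7
position: [450.1, 367.2, 81.2]
ee_rot: [-0.001, 1.0, 0.001, 0.001]
contact_force: [0.4, -0.3, 4.3]
gripper_width: 55.7
grasp_force: 63.8
clk 6.7 pos [450.1 367.2  81.2] tool-y angle 90.1 tilt 0.12 F [ 0.4 -0.3  4.3] w 55.7 g 63.8
world d [ 124.9 -539.2  174.8] tool d [-124.1 -539.2 -175.3]
```

```bash
python3 -m pendant '[[0,0,-0.03,0,0,0,0.04],[0,0,-0.04,0,0,0,0.04],[0,0,-0.04,0,0,0,0.04],[0,0,-0.04,0,0,0,0.04],[0,0,-0.025,0,0,0,0.04],[0,-0.02,0,0,0,0,0.04],[-0.009,-0.04,0,0,0,0,0.04],[-0.009,-0.04,0,0,0,0,0.04],[-0.009,-0.04,0,0,0,0,0.04],[-0.009,-0.04,0,0,0,0,0.04],[-0.009,-0.04,0,0,0,0,0.04],[-0.009,-0.04,0,0,0,0,0.04]]'; python3 -m pendant '[[-0.01,-0.04,0,0,0,0,0.04],[-0.01,-0.04,0,0,0,0,0.04],[-0.01,-0.04,0,0,0,0,0.04],[-0.01,-0.04,0,0,0,0,0.04],[-0.01,-0.04,0,0,0,0,0.04],[-0.01,-0.04,0,0,0,0,0.04],[-0.005,-0.02,0,0,0,0,0.04],[0,0,0,0,0,0,0.04],[0,0,0,0,0,0,0.04],[0,0,0,0,0,0,0.04],[0,0,0,0,0,0,0.04]]' >/dev/null
python3 - <<'E'
from h import *
rel([575,-172,220]); a=shot('wrist','w6')['image']; b=shot('side','s2')['image']; c=shot('top','t2')['image']
z=lambda i,k:cv2.resize(i,None,fx=k,fy=k,interpolation=2)
o=np.zeros((590,790,3),np.uint8); o[:384,:512]=a
s=z(b[60:200,200:330],2.1); o[:s.shape[0],515:515+s.shape[1]]=s[:,:275]
s=z(c[110:240,220:360],1.5); o[387:387+s.shape[0],:s.shape[1]]=s
cv2.imwrite('pics/v6.png',o[:,:,::-1])
E
```

```text
clock: 7.9
position: [503.3, 104.9, 254.4]
ee_rot: [-0.001, 1.0, -0.0, -0.001]
contact_force: [0.3, 0.1, -1.0]
gripper_width: 55.8
grasp_force: 64.3
clk 9.0 pos [ 569.  -152.2  255.3] tool-y angle 90.2 tilt 0.02 F [-0.4 -0.  -0.2] w 55.9 g 64.4
world d [  6.  -19.8 -35.3] tool d [ -5.9 -19.8  35.3]
```

View pics/v6.png

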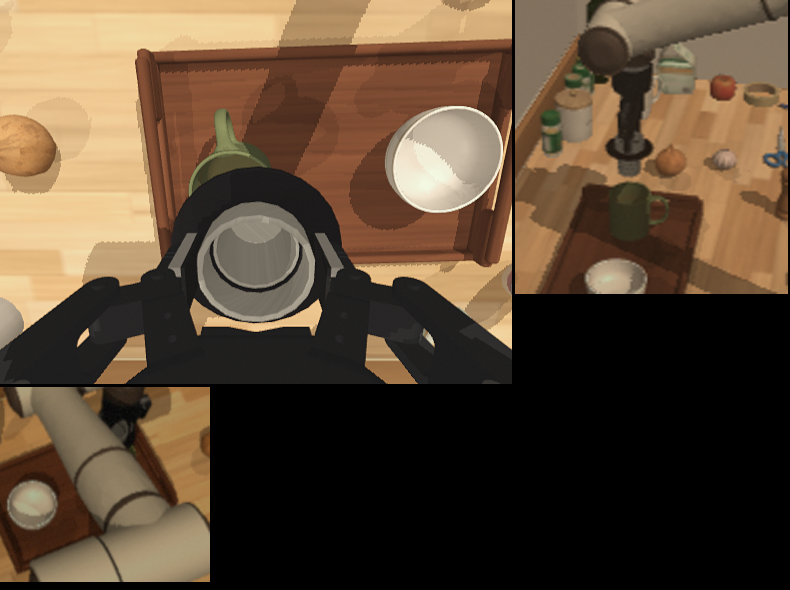

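The infuser is held upright. Its collar rim ellipse spans about columns 198..316, rows 202..322 in the wrist view, and the mug is behind it at (228,165). Next I work out its offset from the TCP.

Run:
```python
from h import *
a=load('w6'); 
print(onz(a,257,262,250).round(1)); p=[onz(a,198,262,250),onz(a,316,262,250),onz(a,257,202,250),onz(a,257,322,250)]; print(np.linalg.norm(p[0]-p[1]),p[2],p[3])
h=cv2.cvtColor(a['image'],cv2.COLOR_RGB2HSV)
m=((h[...,2]<60)).astype(np.uint8)
print('flange top edge row at col257:',np.argmax(m[:,257]>0), 'flange far edge', onz(a,257,np.argmax(m[:,257]>0),230).round(1))
```

```text
[ 566.8 -151.8  250. ]
55.71798292927533 [ 537.1197445  -151.94561759  250.        ] [ 600.55633824 -151.65331033  250.        ]
flange top edge row at col257: 166 flange far edge [ 524.6 -151.8  230. ]
```

```bash
python3 -m pendant '[[-0.006,-0.02,0.02,0,0,0,0.04],[0,0,0.033,0,0,0,0.04],[0,0,0,0,0,0,0.04],[0,0,0,0,0,0,0.04],[0,0,0,0,0,0,0.04]]' >/dev/null
python3 - <<'E'
from h import *
rel([575.2,-172,137]); a=shot('wrist','w7')['image']
cv2.imwrite('pics/v7.png',a[80:,60:440,::-1])
E
```

```text
clk 9.7 pos [ 576.4 -173.1  204.3] tool-y angle 90.1 tilt 0.19 F [-0.4  0.6 -0.6] w 56.0 g 64.3
world d [ -1.2   1.1 -67.3] tool d [ 1.4  1.2 67.3]
```

View pics/v7.png

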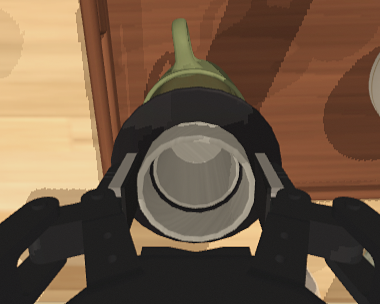

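The infuser sits centred over the mug, with the rim arc of the mug symmetric behind the flange. I lower it slowly.

```bash
python3 -m pendant '[[0.001,0.001,0.01,0,0,0,0.04],[0,0,0.01,0,0,0,0.04],[0,0,0.01,0,0,0,0.04],[0,0,0.01,0,0,0,0.04],[0,0,0,0,0,0,0.04]]'; python3 -m pendant '[[0,0,0.01,0,0,0,0.04],[0,0,0.01,0,0,0,0.04],[0,0,0,0,0,0,0.04],[0,0,0,0,0,0,0.04]]';python3 -c "
from h import *
rel([575.2,-172,137])"
```

```text
clock: 10.2
position: [573.1, -172.1, 159.9]
ee_rot: [-0.0, 1.0, 0.0, -0.002]
contact_force: [-0.2, -0.5, -1.0]
gripper_width: 55.7
grasp_force: 64.3
clock: 10.6
position: [574.2, -172.3, 142.0]
ee_rot: [-0.001, 1.0, -0.0, -0.0]
contact_force: [0.7, -0.0, -0.7]
gripper_width: 55.8
grasp_force: 64.3
clk 10.6 pos [ 574.2 -172.3  142. ] tool-y angle 90.1 tilt 0.04 F [ 0.7 -0.  -0.7] w 55.8 g 64.3
world d [ 1.   0.3 -5. ] tool d [-1.   0.3  5. ]
```

```bash
python3 -m pendant '[[0,0,0.003,0,0,0,0.04],[0,0,0.002,0,0,0,0.04],[0,0,0,0,0,0,0.04]]'; python3 -m pendant '[[0,0,0,0,0,0,0.06],[0,0,0,0,0,0,0.07],[0,0,0,0,0,0,0.085],[0,0,0,0,0,0,0.085],[0,0,0,0,0,0,0.085],[0,0,-0.005,0,0,0,0.085],[0,0,-0.02,0,0,0,0.085],[0,0,-0.04,0,0,0,0.085],[0,0,-0.045,0,0,0,0.085],[0,0,-0.045,0,0,0,0.085]]';python3 -c "
from h import *
rel([400,200,260])"
```

```text
clock: 10.9
position: [574.2, -172.2, 137.2]
ee_rot: [-0.001, 1.0, 0.0, -0.0]
contact_force: [0.2, 0.7, -1.7]
gripper_width: 56.2
grasp_force: 64.3
clock: 11.9
position: [573.9, -172.3, 294.3]
ee_rot: [-0.001, 1.0, -0.0, -0.0]
contact_force: [1.3, -0.1, -0.4]
gripper_width: 84.9
grasp_force: 0.0
clk 11.9 pos [ 573.9 -172.3  294.3] tool-y angle 90.1 tilt 0.02 F [ 1.3 -0.1 -0.4] w 84.9 g 0.0
world d [-173.9  372.3  -34.3] tool d [173.4 372.6  34.3]
```

```bash
python3 -m pendant '[[0.021,0.023,-0.025,0,0,0,0.085],[0.021,0.023,-0.025,0,0,0,0.085],[0.021,0.023,-0.025,0,0,0,0.085],[0.021,0.023,-0.025,0,0,0,0.085],[0,0,0,0,0,0,0.085],[0,0,0,0,0,0,0.085],[0,0,0,0,0,0,0.085]]'>/dev/null; python3 -c "
from h import *
rel(None);shot('wrist','w8')"; python3 -m pendant '[[0,-0.045,0,0,0,0,0.085],[0,-0.045,0,0,0,0,0.085],[0,0,0,0,0,0,0.085],[0,0,0,0,0,0,0.085],[0,0,0,0,0,0,0.085]]'>/dev/null
python3 - <<'E'
from h import *
rel([400,220,260]); shot('wrist','w9'); shot('side','s3')
z=lambda i:cv2.resize(i,None,fx=3.,fy=3.,interpolation=2)
o=np.hstack([z(load('w8')['image'][130:250,150:270]),z(load('w9')['image'][130:250,200:340])]); print(o.shape)
cv2.imwrite('pics/v8.png',o[:,:,::-1])
E
```

```text
clk 12.6 pos [490.1 -80.5 391.4] tool-y angle 90.1 tilt 0.10 F [-0.3 -1.1 -0.6] w 85.3 g 0.0
clk 13.2 pos [ 490.4 -170.4  391.4] tool-y angle 90.1 tilt 0.11 F [ 0.4 -0.4 -0.4] w 85.2 g 0.0
world d [ -90.4  390.4 -131.4] tool d [ 89.8 390.4 131.7]
(360, 780, 3)
```

View pics/v8.png

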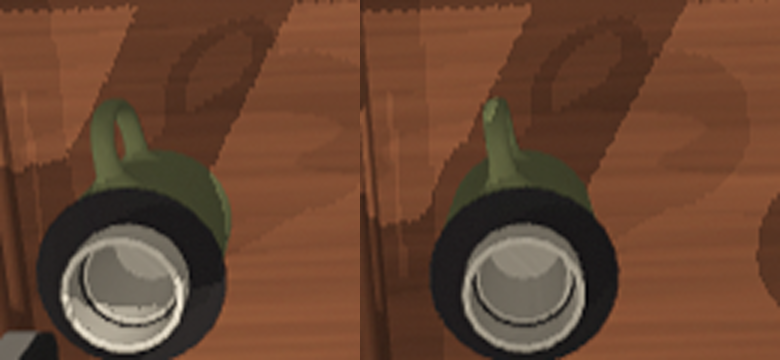

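The flange lies flat on the mug. The collar rim is centred at (191.5,228.3) in w8 and (254.7,228.3) in w9.

Run:
```python
from h import *
a,b=load('w8'),load('w9')
print(tri((a,191.5,228.3),(b,254.7,228.3)).round(1),onz(a,191.5,228.3,132).round(1),onz(b,254.7,228.3,132).round(1))
# flange ellipse
for d,bx in((a,(150,180,230,252)),(b,(220,180,290,252))):
    x0,y0,x1,y1=bx;h=cv2.cvtColor(d['image'],cv2.COLOR_RGB2HSV)[y0:y1,x0:x1];m=(h[...,2]<55).astype(np.uint8);c=max(cv2.findContours(m,0,2)[0],key=cv2.contourArea);e=cv2.fitEllipse(cv2.convexHull(c));print(e,onz(d,e[0][0]+x0,e[0][1]+y0,112).round(1))
rel([398.2,232.6,80])
```

```text
[ 579.2 -171.   126.3] [ 576.7 -169.6  132. ] [ 577. -171.  132.]
((43.25300598144531, 41.330806732177734), (58.69564437866211, 63.31562042236328), 106.24751281738281) [ 574.1 -171.1  112. ]
((33.996788024902344, 41.21664047241211), (59.289344787597656, 62.692901611328125), 87.50188446044922) [ 574.2 -172.   112. ]
clk 13.2 pos [ 490.5 -169.7  392. ] tool-y angle 90.1 tilt 0.04 F [-0.7  0.  -0.5] w 84.9 g 0.0
world d [ -92.3  402.3 -312. ] tool d [ 91.1 402.5 312.1]
```

```bash
python3 -m pendant '[[0.0083,0.0366,0.018,0,0,0,0.085],[0.0083,0.0366,0.018,0,0,0,0.085],[0.0083,0.0366,0.018,0,0,0,0.085],[0.0083,0.0366,0.018,0,0,0,0.085],[0.0083,0.0366,0.018,0,0,0,0.085],[0.0083,0.0366,0.018,0,0,0,0.085],[0.0083,0.0366,0.018,0,0,0,0.085],[0.0083,0.0366,0.018,0,0,0,0.085],[0.0083,0.0366,0.018,0,0,0,0.06],[0.0083,0.0366,0.018,0,0,0,0.05],[0.0083,0.0366,0.018,0,0,0,0.05],[0,0,0,0,0,0,0.05]]'>/dev/null; python3 -m pendant '[[0,0,0.04,0,0,0,0.05],[0,0,0.04,0,0,0,0.05],[0,0,0.03,0,0,0,0.05],[0,0,0,0,0,0,0.05],[0,0,0,0,0,0,0.05]]';python3 -c "
from h import *
rel([398.2,232.6,39])"
```

```text
clock: 14.95
position: [398.8, 232.6, 85.1]
ee_rot: [-0.001, 1.0, -0.0, 0.0]
contact_force: [-0.1, 0.4, 0.9]
gripper_width: 49.9
grasp_force: 0.0
clk 14.9 pos [398.8 232.6  85.1] tool-y angle 90.1 tilt 0.03 F [-0.1  0.4  0.9] w 49.9 g 0.0
world d [ -0.6   0.  -46.1] tool d [ 0.6  0.  46. ]
```

```bash
python3 -m pendant '[[0,0,0.03,0,0,0,0.05],[0,0,0.016,0,0,0,0.05],[0,0,0,0,0,0,0.04],[0,0,0,0,0,0,0.02],[0,0,0,0,0,0,0.01],[0,0,0,0,0,0,0.01],[0,0,0,0,0,0,0.01],[0,0,0,0,0,0,0.01],[0,0,0,0,0,0,0.01]]' ; python3 -m pendant '[[0,0,-0.03,0,0,0,0.01],[0,0,-0.045,0,0,0,0.01],[0,0,-0.045,0,0,0,0.01],[0,0,-0.045,0,0,0,0.01],[0,0,-0.045,0,0,0,0.01],[0,0,0,0,0,0,0.01]]' ;python3 -c "
from h import *
rel([574.8,-171.2,250]);shot('wrist','w10')"
```

```text
clock: 15.85
position: [399.6, 233.3, 40.5]
ee_rot: [-0.001, 1.0, 0.002, 0.002]
contact_force: [-0.3, 0.5, 6.9]
gripper_width: 19.0
grasp_force: 58.7
clock: 16.45
position: [401.1, 234.4, 256.3]
ee_rot: [-0.001, 1.0, 0.006, 0.006]
contact_force: [0.7, 0.8, -0.2]
gripper_width: 19.2
grasp_force: 59.1
clk 16.4 pos [401.1 234.4 256.3] tool-y angle 90.2 tilt 0.99 F [ 0.7  0.8 -0.2] w 19.2 g 59.1
world d [ 173.7 -405.6   -6.3] tool d [-172.6 -406.1    3.8]
```

View pics/w10.png

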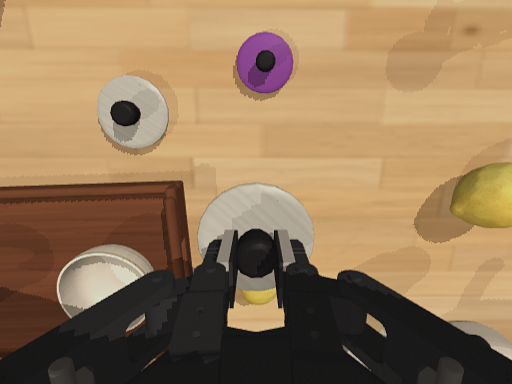

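The lid is held by its knob at (256,252) and looks level, with the plate spanning columns 198..313. I carry it to the infuser.

```bash
python3 -m pendant '[[-0.0157,-0.0368,0,0,0,0,0.01],[-0.0157,-0.0368,0,0,0,0,0.01],[-0.0157,-0.0368,0,0,0,0,0.01],[-0.0157,-0.0368,0,0,0,0,0.01],[-0.0157,-0.0368,0,0,0,0,0.01],[-0.0157,-0.0368,0,0,0,0,0.01],[-0.0157,-0.0368,0,0,0,0,0.01],[-0.0157,-0.0368,0,0,0,0,0.01],[-0.0157,-0.0368,0,0,0,0,0.01],[-0.0157,-0.0368,0,0,0,0,0.01],[-0.0157,-0.0368,0,0,0,0,0.01],[0,0,0,0,0,0,0.01]]'>/dev/null; python3 -m pendant '[[0,0,0.03,0,0,0,0.01],[0,0,0.03,0,0,0,0.01],[0,0,0,0,0,0,0.01],[0,0,0,0,0,0,0.01],[0,0,0,0,0,0,0.01]]';python3 - <<'E'
from h import *
rel([574.8,-171.2,166]);d=shot('wrist','w11');s=shot('side','s4')
a=d['image']; b=cv2.resize(s['image'][90:190,220:310],None,fx=3,fy=3,interpolation=2)
o=np.zeros((384,790,3),np.uint8);o[:,:512]=a;o[:300,515:785]=b;cv2.imwrite('pics/v11.png',o[:,:,::-1])
E
```

```text
clock: 18.2
position: [572.6, -172.3, 190.1]
ee_rot: [-0.001, 1.0, -0.0, 0.001]
contact_force: [0.0, -0.8, -0.3]
gripper_width: 19.1
grasp_force: 59.2
clk 18.2 pos [ 572.6 -172.3  190.1] tool-y angle 90.1 tilt 0.17 F [ 0.  -0.8 -0.3] w 19.1 g 59.2
world d [  2.2   1.1 -24.1] tool d [-2.1  1.2 24.1]
```

View pics/v11.png

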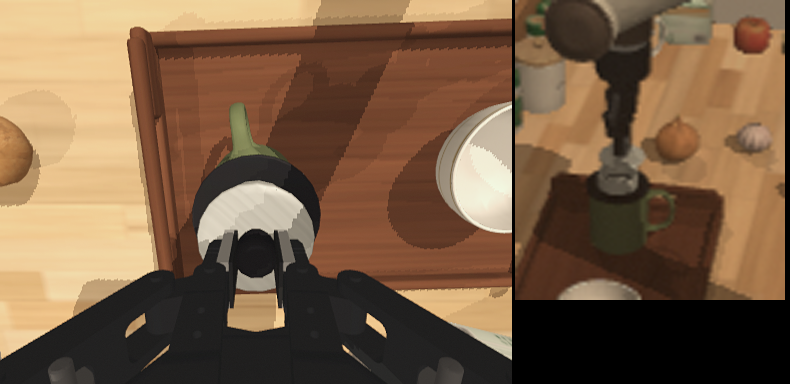

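The lid hangs over the infuser, with its plate inside the flange outline. I check the lid's centre against the infuser before lowering.

Run:
```python
from h import *
a=load('w11'); zt=190.1-40.5
print('knob',onz(a,256,240,zt+34).round(1),onz(a,256,253,zt+30).round(1)); 
for p in [(197,235),(315,235),(256,180),(256,293)]: print(p,onz(a,*p,zt+11).round(1))
for p in [(193,210),(321,210),(256,155)]: print('flange',p,onz(a,*p,112).round(1))
```

```text
knob [ 559.6 -172.5  183.6] [ 568.4 -172.4  179.6]
(197, 235) [ 567.5 -204.8  160.6]
(315, 235) [ 567.4 -139.9  160.6]
(256, 180) [ 536.4 -172.5  160.6]
(256, 293) [ 604.3 -172.2  160.6]
flange (193, 210) [ 570.  -217.1  112. ]
flange (321, 210) [ 569.8 -125.8  112. ]
flange (256, 155) [ 530.6 -172.3  112. ]
```

Run:
```python
from h import *
a=load('w11'); g=cv2.cvtColor(a['image'],cv2.COLOR_RGB2GRAY)
print(g[145:190,270].tolist()); print(g[284:298,244].tolist()); 
zt=190.1-40.5
h=cv2.cvtColor(a['image'],cv2.COLOR_RGB2HSV).astype(int)
m=((h[...,1]<60)&(h[...,2]>100)); m[:,:190]=0; m[:,325:]=0; m[300:]=0; m[:170]=0
m=cv2.morphologyEx(m.astype(np.uint8),cv2.MORPH_OPEN,np.ones((3,3)))
c=max(cv2.findContours(m,0,2)[0],key=cv2.contourArea)[:,0,:]
up=np.array([(u,v) for u,v in c if v<232 and v==c[c[:,0]==u][:,1].min()])
def circ(P,r):
    from scipy.optimize import least_squares
    return least_squares(lambda q:np.hypot(P[:,0]-q[0],P[:,1]-q[1])-r,[572,-172]).x
P=np.array([onz(a,u,v-.5,zt+11)[:2] for u,v in up]); print('lid',len(P),circ(P,33))
k=(h[...,2]<55); F=[]
for u in range(200,316):
    col=np.where(k[140:240,u])[0]
    if len(col) and col[0]+140<205: F.append(onz(a,u,col[0]+139.5,112)[:2])
print('flange',len(F),circ(np.array(F),47))
```

```text
[62, 62, 62, 61, 88, 101, 101, 101, 101, 102, 95, 64, 55, 51, 41, 42, 40, 40, 40, 40, 41, 40, 40, 40, 40, 40, 40, 40, 39, 40, 40, 40, 40, 40, 38, 39, 36, 58, 149, 166, 188, 214, 231, 235, 233]
[156, 156, 156, 156, 158, 147, 102, 61, 63, 57, 142, 162, 159, 158]
lid 75 [ 574.85896457 -173.31358128]
flange 116 [ 577.54782735 -172.24443866]
```

```bash
python3 -m pendant '[[-0.0043,0.001,0.008,0,0,0,0.01],[0,0,0.004,0,0,0,0.01],[0,0,0,0,0,0,0.01],[0,0,0,0,0,0,0.01]]'; python3 -m pendant '[[0,0,0.004,0,0,0,0.01],[0,0,0.003,0,0,0,0.01],[0,0,0,0,0,0,0.01],[0,0,0,0,0,0,0.01]]';python3 -c "
from h import *
rel([577,-171.2,166])"
```

```text
clock: 18.7
position: [575.9, -171.5, 176.0]
ee_rot: [-0.001, 1.0, -0.0, -0.0]
contact_force: [-0.4, 0.7, -0.1]
gripper_width: 18.9
grasp_force: 59.2
clock: 19.1
position: [575.9, -171.5, 169.2]
ee_rot: [-0.001, 1.0, -0.0, -0.0]
contact_force: [0.1, 0.3, -0.4]
gripper_width: 19.0
grasp_force: 59.2
clk 19.1 pos [ 575.9 -171.5  169.2] tool-y angle 90.1 tilt 0.02 F [ 0.1  0.3 -0.4] w 19.0 g 59.2
world d [ 1.1  0.3 -3.2] tool d [-1.1  0.3  3.2]
```

```bash
python3 -m pendant '[[0,0,0.002,0,0,0,0.01],[0,0,0.0015,0,0,0,0.01],[0,0,0,0,0,0,0.01],[0,0,0,0,0,0,0.01]]'; python3 -m pendant '[[0,0,0,0,0,0,0.02],[0,0,0,0,0,0,0.03],[0,0,0,0,0,0,0.04],[0,0,0,0,0,0,0.05],[0,0,0,0,0,0,0.05],[0,0,-0.01,0,0,0,0.05],[0,0,-0.03,0,0,0,0.05],[0,0,-0.045,0,0,0,0.05],[0.01,0.01,-0.045,0,0,0,0.085]]'
python3 -m pendant '[[0.021,0.016,-0.025,0,0,0,0.085],[0.021,0.016,-0.025,0,0,0,0.085],[0.021,0.016,-0.025,0,0,0,0.085],[0.021,0.016,-0.025,0,0,0,0.085],[0,0,0,0,0,0,0.085],[0,0,0,0,0,0,0.085],[0,0,0,0,0,0,0.085]]'>/dev/null
python3 - <<'E'
from h import *
rel(None);d=shot('wrist','w12');s=shot('side','s5')
a=d['image']; b=cv2.resize(s['image'][110:210,220:310],None,fx=3,fy=3,interpolation=2)
o=np.zeros((384,790,3),np.uint8);o[:,:512]=a;o[:300,515:785]=b;cv2.imwrite('pics/v12.png',o[:,:,::-1])
E
```

```text
clock: 19.5
position: [576.0, -171.5, 165.8]
ee_rot: [-0.001, 1.0, -0.0, -0.0]
contact_force: [-1.1, 0.6, 0.9]
gripper_width: 18.6
grasp_force: 59.2
clock: 20.4
position: [566.3, -162.1, 297.4]
ee_rot: [-0.0, 1.0, -0.0, -0.0]
contact_force: [-0.2, 0.3, 0.1]
gripper_width: 63.2
grasp_force: 0.0
clk 21.1 pos [481.8 -97.7 395.1] tool-y angle 90.1 tilt 0.08 F [-0.3  0.  -0. ] w 84.7 g 0.0
```

View pics/v12.png

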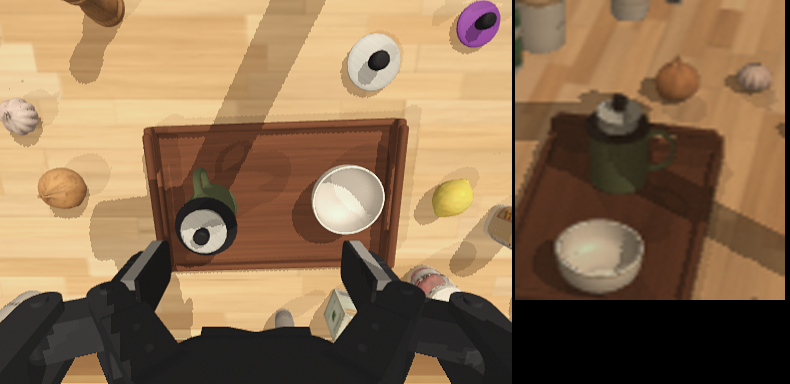

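The lid is seated level and concentric in the infuser: (202,232) in the wrist view, and level in the side view too. Now I locate the honey and lemon numerically from two wrist positions.

```bash
python3 -m pendant '[[-0.006,0.044,0,0,0,0,0.085],[-0.006,0.044,0,0,0,0,0.085],[-0.006,0.044,0,0,0,0,0.085],[-0.006,0.044,0,0,0,0,0.085],[-0.006,0.044,0,0,0,0,0.085],[-0.006,0.044,0,0,0,0,0.085],[-0.006,0.044,0,0,0,0,0.085],[-0.006,0.044,0,0,0,0,0.085],[-0.006,0.044,0,0,0,0,0.085],[0,0,0,0,0,0,0.085],[0,0,0,0,0,0,0.085],[0,0,0,0,0,0,0.085]]'>/dev/null; python3 -c "
from h import *
rel(None);shot('wrist','w13')"; python3 -m pendant '[[0,0.04,0,0,0,0,0.085],[0,0.04,0,0,0,0,0.085],[0,0,0,0,0,0,0.085],[0,0,0,0,0,0,0.085],[0,0,0,0,0,0,0.085]]'>/dev/null
python3 - <<'E'
from h import *
rel(None);shot('wrist','w14')
for f in('w13','w14'):
    d=load(f); h=cv2.cvtColor(d['image'],cv2.COLOR_RGB2HSV).astype(int)
    p=proj(d,[611,370,110]); q=proj(d,[556,246,28]); print(f,'expect honey top',p.round(),'lemon',q.round())
    u,v=p.round().astype(int); print('hsv row',h[v,u-45:u+50:6].tolist()); 
    for n,m in (('grey',(h[...,1]<50)&(h[...,2]>90)),('yel',(h[...,0]>21)&(h[...,0]<34)&(h[...,1]>165)&(h[...,2]>90))):
        m=cv2.morphologyEx(m.astype(np.uint8),cv2.MORPH_OPEN,np.ones((3,3))); m[300:]=0
        for c in cv2.findContours(m,0,2)[0]:
            if cv2.contourArea(c)>300: e=cv2.fitEllipse(cv2.convexHull(c)); print(n,np.round(e[0],1),np.round(e[1],1),round(e[2]),cv2.boundingRect(c))
o=np.zeros((480,790,3),np.uint8)
print(arm.read_state()['joints'].round(2))
E
```

```text
clk 22.4 pos [535.7 297.7 395.2] tool-y angle 90.0 tilt 0.09 F [-0.   0.1  0.4] w 85.1 g 0.0
clk 22.9 pos [535.5 377.  396.5] tool-y angle 90.0 tilt 0.04 F [-0.2 -0.5  0.3] w 85.3 g 0.0
w13 expect honey top [304. 214.] lemon [225. 167.]
hsv row [[16, 114, 147], [17, 109, 164], [16, 110, 164], [15, 77, 53], [18, 42, 177], [17, 41, 181], [17, 40, 179], [17, 40, 180], [18, 39, 181], [18, 41, 182], [18, 41, 181], [17, 41, 170], [16, 115, 189], [16, 115, 191], [16, 114, 192], [17, 114, 192]]
grey [216.9 273.7] [32.  35.9] 97 (200, 258, 35, 32)
grey [397.2 254.7] [ 65.2 113.8] 81 (351, 221, 105, 69)
grey [303.6 211.8] [41.6 43.8] 78 (282, 191, 44, 42)
grey [104.9 175.1] [45.2 57. ] 111 (79, 152, 56, 46)
grey [121.2  23.5] [52.7 62. ] 154 (94, 0, 55, 54)
yel [394.   99.8] [28.7 53.7] 110 (373, 83, 49, 32)
w14 expect honey top [250. 214.] lemon [178. 167.]
hsv row [[19, 96, 199], [18, 102, 195], [16, 114, 146], [17, 111, 161], [17, 39, 172], [17, 42, 175], [17, 41, 176], [17, 41, 175], [16, 40, 178], [17, 39, 176], [17, 41, 176], [16, 40, 166], [16, 116, 187], [17, 117, 186], [16, 114, 185], [16, 117, 188]]
grey [173.2 273.7] [28.1 30. ] 170 (167, 259, 21, 30)
grey [360.1 258.8] [72.2 96.6] 76 (313, 222, 97, 68)
grey [250.1 211.3] [41.8 42.9] 87 (229, 191, 43, 42)
grey [ 57.7 173.5] [43.6 53.3] 110 (33, 152, 52, 43)
grey [69.5 23.3] [51.6 63.6] 147 (42, 0, 56, 54)
yel [343.8  99.2] [29.4 54.2] 107 (321, 82, 52, 32)
[ 0.86  0.39  0.35  0.   -1.54 -2.43]
```

Run:
```python
from h import *
a,b=load('w13'),load('w14')
print('honey',tri((a,303.6,211.8),(b,250.1,211.3)).round(1),onz(a,303.6,211.8,110).round(1),onz(b,250.1,211.3,110).round(1))
L=[]
for d in(a,b):
    h=cv2.cvtColor(d['image'],cv2.COLOR_RGB2HSV).astype(int); u,v=proj(d,[556,246,28]).round().astype(int)
    m=((h[...,0]>20)&(h[...,0]<36)&(h[...,1]>122)).astype(np.uint8); m[:v-40]=0;m[v+40:]=0;m[:,:u-40]=0;m[:,u+40:]=0
    m=cv2.morphologyEx(m,cv2.MORPH_OPEN,np.ones((3,3)))
    c=max(cv2.findContours(m,0,2)[0],key=cv2.contourArea); M=cv2.moments(c); uv=(M['m10']/M['m00'],M['m01']/M['m00']); L.append((d,*uv))
    P=np.array([onz(d,x,y,28)[:2] for y,x in np.argwhere(cv2.drawContours(m*0,[c],-1,1,-1))]); w,V=np.linalg.eigh(np.cov(P.T))
    print('lemon',np.round(uv,1),P.mean(0).round(1),4*np.sqrt(w),'long axis',np.degrees(np.arctan2(V[1,1],V[0,1]))%180)
print(tri(*L).round(1)); rel([611,370,250])
```

```text
honey [608.9 369.4 105.2] [607.1 368.6 110. ] [607.2 369.5 110. ]
lemon [224.9 166.7] [555.3 245.9] [54.18227213 72.7589193 ] long axis 149.30023468800673
lemon [177.9 166.3] [555.4 245.8] [54.15807052 73.32870809] long axis 145.59060025429514
[555.1 246.   28.6]
clk 23.0 pos [535.5 376.9 396.7] tool-y angle 90.0 tilt 0.06 F [-0.1  0.  -0.4] w 85.2 g 0.0
world d [  75.5   -6.9 -146.7] tool d [-75.4  -7.  146.8]
```

```bash
python3 -m pendant '[[0,0,0,0,0,-8.18,0.085],[0,0,0,0,0,-8.18,0.085],[0,0,0,0,0,-8.18,0.085],[0,0,0,0,0,-8.18,0.085],[0,0,0,0,0,-8.18,0.085],[0,0,0,0,0,-8.18,0.085],[0,0,0,0,0,-8.18,0.085],[0,0,0,0,0,-8.18,0.085],[0,0,0,0,0,-8.18,0.085],[0,0,0,0,0,-8.18,0.085],[0,0,0,0,0,-8.2,0.085],[0,0,0,0,0,0,0.085]]'>/dev/null;  python3 -m pendant '[[0.004,-0.036,0.02,0,0,0,0.085],[0.0037,-0.036,0.02,0,0,0,0.085],[0,0,0.045,0,0,0,0.085],[0,0,0.045,0,0,0,0.085],[0,0,0.045,0,0,0,0.085],[0,0,0,0,0,0,0.085],[0,0,0,0,0,0,0.085],[0,0,0,0,0,0,0.085]]';python3 -c "
from h import *
rel([607.5,369.2,80])"
```

```text
clock: 25.0
position: [608.9, 371.6, 225.0]
ee_rot: [0.707, -0.707, 0.001, -0.003]
contact_force: [-0.6, -0.5, 0.9]
gripper_width: 85.0
grasp_force: 0.0
clk 25.0 pos [608.9 371.6 225. ] tool-y angle -180.0 tilt 0.39 F [-0.6 -0.5  0.9] w 85.0 g 0.0
world d [  -1.4   -2.4 -145. ] tool d [  2.9   2.2 145. ]
```

```bash
python3 -m pendant '[[0.0023,0.0013,0.03,0,0,0,0.085],[0,0,0.03,0,0,0,0.085],[0,0,0.025,0,0,0,0.085],[0,0,0,0,0,0,0.085],[0,0,0,0,0,0,0.085]]'>/dev/null;python3 -c "
from h import *
rel([607.5,369.2,80])"
```

```text
clk 25.5 pos [607.3 369.5 138.8] tool-y angle -179.9 tilt 0.26 F [1.  0.4 0.9] w 84.7 g 0.0
world d [  0.2  -0.3 -58.8] tool d [ 0.4  0.  58.8]
```

```bash
python3 -m pendant '[[0,0,0.02,0,0,0,0.085],[0,0,0.02,0,0,0,0.085],[0,0,0.018,0,0,0,0.085],[0,0,0,0,0,0,0.085]]'; python3 -m pendant '[[0,0,0,0,0,0,0.07],[0,0,0,0,0,0,0.06],[0,0,0,0,0,0,0.055],[0,0,0,0,0,0,0.055],[0,0,0,0,0,0,0.055],[0,0,0,0,0,0,0.055],[0,0,0,0,0,0,0.055]]';python3 -c "
from h import *
rel([561,-60,256])"
```

```text
clock: 25.9
position: [606.2, 368.8, 78.3]
ee_rot: [0.708, -0.707, 0.0, -0.0]
contact_force: [0.3, -0.2, -0.1]
gripper_width: 84.8
grasp_force: 0.0
clock: 26.6
position: [609.6, 370.6, 83.3]
ee_rot: [0.708, -0.706, 0.001, -0.006]
contact_force: [4.0, 0.9, 7.4]
gripper_width: 70.5
grasp_force: 63.1
clk 26.6 pos [609.6 370.6  83.3] tool-y angle -179.8 tilt 0.68 F [4.  0.9 7.4] w 70.5 g 63.1
world d [ -48.6 -430.6  172.7] tool d [ 429.4   48.1 -175.8]
```

```bash
python3 -m pendant '[[0,0,-0.01,0,0,0,0.055],[0,0,-0.02,0,0,0,0.055],[0,0,-0.03,0,0,0,0.055],[0,0,-0.03,0,0,0,0.055],[0,0,0,0,0,0,0.055],[0,0,0,0,0,0,0.055]]';python3 - <<'E'
from h import *
rel([561,-60,256]); shot('side','s6'); 
d=shot('wrist','w15'); o=np.zeros((384,790,3),np.uint8);o[:,:512]=d['image']; s=load('s6'); o[:369,514:784]=cv2.resize(s['image'][190:313,160:250],None,fx=3,fy=3,interpolation=2); cv2.imwrite('pics/v15.png',o[:,:,::-1])
print(proj(s,[607,369,0]),proj(s,[607,369,210]))
E
```

```text
clock: 27.2
position: [604.8, 368.4, 167.3]
ee_rot: [0.707, -0.707, -0.001, 0.001]
contact_force: [-0.2, -0.8, -6.0]
gripper_width: 70.4
grasp_force: 65.1
clk 27.2 pos [604.8 368.4 167.3] tool-y angle -180.0 tilt 0.13 F [-0.2 -0.8 -6. ] w 70.4 g 65.1
world d [ -43.8 -428.4   88.7] tool d [428.3  44.3 -88.7]
[210.35009175 260.19184121] [206.33524563 216.31437741]
```

View pics/v15.png

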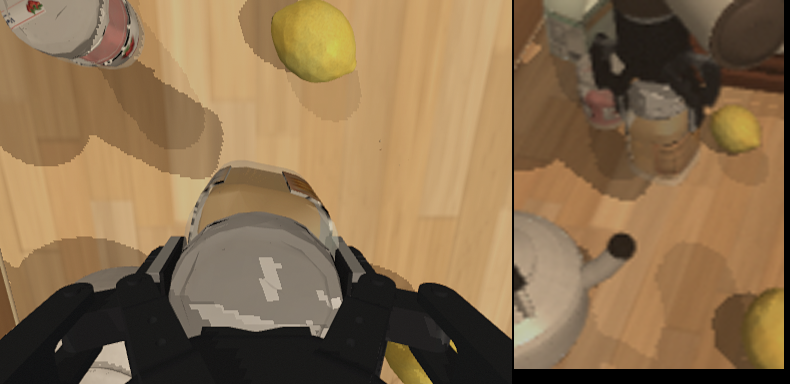

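The jar is held upright between the pads (lid at (258,275) in the wrist view), clear of jam and lemon. I carry it to the midpoint.

```bash
python3 -m pendant '[[0,0,-0.035,0,0,0,0.055],[0.02,0,-0.01,0,0,0,0.055],[0.04,0.0044,0,0,0,0,0.055],[0.04,0.0044,0,0,0,0,0.055],[0.04,0.0044,0,0,0,0,0.055],[0.04,0.0044,0,0,0,0,0.055],[0.04,0.0044,0,0,0,0,0.055],[0.04,0.0044,0,0,0,0,0.055],[0.04,0.0044,0,0,0,0,0.055],[0.04,0.0044,0,0,0,0,0.055],[0.04,0.0044,0,0,0,0,0.055],[0.04,0.0044,0,0,0,0,0.055]]'>/dev/null; python3 -m pendant '[[0.006,0,0,0,0,0,0.055],[0,0,0,0,0,0,0.055],[0,0,0.03,0,0,0,0.055],[0,0,0,0,0,0,0.055],[0,0,0,0,0,0,0.055],[0,0,0,0,0,0,0.055]]'
python3 - <<'E'
from h import *
rel([561,-59,95]); shot('wrist','w16')
d=shot('side','s7')
# mug & bowl positions re-measured in side view relative to s0
E
```

```text
clock: 29.1
position: [563.3, -56.8, 183.7]
ee_rot: [0.708, -0.706, 0.001, -0.0]
contact_force: [-0.2, 0.0, -3.4]
gripper_width: 70.3
grasp_force: 66.7
clk 29.1 pos [563.3 -56.8 183.7] tool-y angle -179.8 tilt 0.09 F [-0.2  0.  -3.4] w 70.3 g 66.7
world d [ -2.3  -2.2 -88.7] tool d [ 2.2  2.5 88.7]
```

```bash
python3 -m pendant '[[0.002,0.002,0.025,0,0,0,0.055],[0,0,0.025,0,0,0,0.055],[0,0,0.02,0,0,0,0.055],[0,0,0.01,0,0,0,0.055],[0,0,0,0,0,0,0.055],[0,0,0,0,0,0,0.055]]'; python3 -m pendant '[[0,0,0.003,0,0,0,0.055],[0,0,0,0,0,0,0.055],[0,0,0,0,0,0,0.055]]';python3 -m pendant '[[0,0,0.002,0,0,0,0.055],[0,0,0,0,0,0,0.055],[0,0,0,0,0,0,0.055]]'
```

```text
clock: 29.8
position: [561.6, -59.4, 103.9]
ee_rot: [0.708, -0.706, 0.001, -0.001]
contact_force: [0.2, 0.1, -4.1]
gripper_width: 69.9
grasp_force: 66.7
clock: 30.1
position: [560.8, -59.5, 100.4]
ee_rot: [0.708, -0.707, 0.0, -0.0]
contact_force: [-0.6, -0.2, -4.7]
gripper_width: 70.5
grasp_force: 66.7
clock: 30.4
position: [560.5, -59.5, 97.8]
ee_rot: [0.708, -0.707, -0.0, 0.0]
contact_force: [-0.3, 0.2, -3.2]
gripper_width: 70.3
grasp_force: 66.7
```

```bash
python3 -m pendant '[[0,0,0.002,0,0,0,0.055],[0,0,0,0,0,0,0.055],[0,0,0,0,0,0,0.055]]';python3 -m pendant '[[0,0,0.001,0,0,0,0.055],[0,0,0,0,0,0,0.055],[0,0,0,0,0,0,0.055]]';python3 -m pendant '[[0,0,0.001,0,0,0,0.055],[0,0,0,0,0,0,0.055],[0,0,0,0,0,0,0.055]]'
```

```text
clock: 30.7
position: [560.5, -59.5, 95.7]
ee_rot: [0.708, -0.707, -0.0, 0.0]
contact_force: [0.1, -0.9, -4.7]
gripper_width: 70.3
grasp_force: 66.7
clock: 31.0
position: [560.5, -59.7, 95.5]
ee_rot: [0.708, -0.707, 0.0, 0.0]
contact_force: [-3.3, -1.4, 3.1]
gripper_width: 70.4
grasp_force: 67.4
clock: 31.3
position: [560.5, -59.8, 95.4]
ee_rot: [0.708, -0.706, 0.0, 0.0]
contact_force: [-4.1, 0.4, 9.0]
gripper_width: 70.5
grasp_force: 68.0
```

```bash
python3 -m pendant '[[0,0,0,0,0,0,0.075],[0,0,0,0,0,0,0.085],[0,0,0,0,0,0,0.085],[0,0,0,0,0,0,0.085],[0,0,-0.02,0,0,0,0.085],[0,0,-0.045,0,0,0,0.085],[0,0,-0.045,0,0,0,0.085],[0,0,-0.045,0,0,0,0.085],[0,0,-0.045,0,0,0,0.085],[0,0,-0.04,0,0,0,0.085]]';  python3 -m pendant '[[-0.044,0,0,0,0,0,0.085],[-0.044,0,0,0,0,0,0.085],[-0.044,0,0,0,0,0,0.085],[-0.044,0,0,0,0,0,0.085],[-0.044,0,0,0,0,0,0.085],[0,0,0,0,0,0,0.085],[0,0,0,0,0,0,0.085],[0,0,0,0,0,0,0.085]]'>/dev/null
python3 - <<'E'
from h import *
rel([555.3,246,200]); d=shot('wrist','w17'); t=shot('top','t5'); s=shot('side','s8')
print([proj(x,p).round(0).tolist() for x in (d,s,t) for p in ([555,246,28],[561,-60,122],[547,52,68])])
E
```

```text
clock: 32.3
position: [560.6, -59.5, 336.5]
ee_rot: [0.708, -0.707, 0.001, -0.001]
contact_force: [-0.5, -0.2, -0.9]
gripper_width: 85.3
grasp_force: 0.0
clk 33.1 pos [560.2 160.  333.7] tool-y angle -180.0 tilt 0.02 F [-0.6  0.4 -0.5] w 85.0 g 0.0
world d [  -4.9   86.  -133.7] tool d [-86.1   4.8 133.7]
[[258.0, 215.0], [254.0, -54.0], [265.0, 79.0], [234.0, 233.0], [251.0, 164.0], [248.0, 192.0], [190.0, 210.0], [270.0, 168.0], [242.0, 189.0]]
```

Run:
```python
from h import *
def blob(d,p,f,R,z):
    h=cv2.cvtColor(d['image'],cv2.COLOR_RGB2HSV).astype(int); u,v=proj(d,p).round().astype(int); m=f(h).astype(np.uint8)
    k=np.zeros_like(m); k[max(v-R,0):v+R,max(u-R,0):u+R]=1; m=cv2.morphologyEx(m*k,cv2.MORPH_OPEN,np.ones((3,3)))
    C=cv2.findContours(m,0,2)[0]
    if not C: return print('none')
    c=cv2.convexHull(max(C,key=cv2.contourArea)); e=cv2.fitEllipse(c); g=cv2.drawContours(m*0,[c],-1,1,-1)
    P=np.array([onz(d,x,y,z)[:2] for y,x in np.argwhere(g)]); w,V=np.linalg.eigh(np.cov(P.T)); print(np.round(e[0],1),'mean',P.mean(0).round(1),'ell',onz(d,*e[0],z).round(1),'size',(4*np.sqrt(w)).round(),'axis',np.degrees(np.arctan2(V[1,1],V[0,1]))%180)
d=load('w17'); ye=lambda h:(h[...,0]>20)&(h[...,0]<36)&(h[...,1]>122); gr=lambda h:(h[...,1]<60)&(h[...,2]>90)
print('lemon');blob(d,[555,246,28],ye,60,28)
print('bowl');blob(d,[547,52,68],gr,75,68)
print('bowl side');blob(load('s8'),[547,52,68],gr,25,60); print('bowl side0');blob(load('side0'),[547,52,68],gr,25,60)
print('honey side/top');blob(load('s8'),[561,-60,122],gr,16,122);blob(load('t5'),[561,-60,122],gr,16,122)
rel([555.3,246,200])
```

```text
lemon
[257.5 215.1] mean [556.  245.7] ell [556.  245.7  28. ] size [57. 74.] axis 145.45244773724397
bowl
[263.5  77. ] mean [549.5  50.6] ell [549.4  49.9  68. ] size [114. 116.] axis 104.01599036217777
bowl side
[243.  192.4] mean [568.5  52.4] ell [568.7  51.8  60. ] size [21. 28.] axis 81.81733116257173
bowl side0
[242.5 192.5] mean [570.   53.2] ell [570.4  52.9  60. ] size [23. 30.] axis 60.26849899107703
honey side/top
none
none
clk 33.2 pos [560.3 159.4 334. ] tool-y angle 180.0 tilt 0.01 F [-0.4 -0.4 -0.1] w 84.8 g 0.0
world d [  -5.    86.6 -134. ] tool d [-86.6   5.1 134. ]
```

```bash
python3 -m pendant '[[-0.043,0.0025,0.02,0,0,0,0.085],[-0.043,0.0025,0.02,0,0,0,0.085],[0,0,0.03,0,0,-8.14,0.085],[0,0,0.03,0,0,-8.14,0.085],[0,0,0.03,0,0,-8.14,0.085],[0,0,0,0,0,-8.14,0.085],[0,0,0,0,0,-8.14,0.085],[0,0,0,0,0,-8.14,0.085],[0,0,0,0,0,-8.14,0.085],[0,0,0,0,0,0,0.085],[0,0,0,0,0,0,0.085],[0,0,0,0,0,0,0.085]]'>/dev/null; python3 -c "
from h import *
rel([555.6,245.8,47])"
```

```text
clk 34.5 pos [555.3 246.1 203.9] tool-y angle -123.1 tilt 0.01 F [ 0.8  0.  -0.3] w 85.0 g 0.0
world d [   0.3   -0.3 -156.9] tool d [5.000e-01 1.000e-01 1.569e+02]
```

```bash
python3 -m pendant '[[0,0,0.045,0,0,0,0.085],[0,0,0.04,0,0,0,0.085],[0,0,0.04,0,0,0,0.085],[0,0,0.03,0,0,0,0.085],[0,0,0,0,0,0,0.085],[0,0,0,0,0,0,0.07],[0,0,0,0,0,0,0.06],[0,0,0,0,0,0,0.045],[0,0,0,0,0,0,0.04],[0,0,0,0,0,0,0.04],[0,0,0,0,0,0,0.04],[0,0,0,0,0,0,0.04]]'; python3 -m pendant '[[0,0,-0.02,0,0,0,0.04],[0,0,-0.04,0,0,0,0.04],[0,0,-0.04,0,0,0,0.04],[0,0,-0.04,0,0,0,0.04],[0,0,0,0,0,0,0.04],[0,0,0,0,0,0,0.04],[0,0,0,0,0,0,0.04]]'
python3 - <<'E'
from h import *
rel([548.3,51.2,180]); d=shot('wrist','w18')
h=cv2.cvtColor(d['image'],cv2.COLOR_RGB2HSV).astype(int); m=((h[...,0]>20)&(h[...,0]<36)&(h[...,1]>122)).astype(np.uint8); m=cv2.morphologyEx(m,cv2.MORPH_OPEN,np.ones((3,3)))
for c in cv2.findContours(m,0,2)[0]:
    if cv2.contourArea(c)>300: e=cv2.fitEllipse(c); print(np.round(e[0]),np.round(e[1]),round(e[2]),cv2.boundingRect(c))
E
```

```text
clock: 35.65
position: [556.5, 247.4, 52.0]
ee_rot: [0.959, -0.283, 0.002, -0.002]
contact_force: [-0.4, -0.6, 5.3]
gripper_width: 49.8
grasp_force: 61.1
clock: 36.35
position: [554.3, 246.1, 188.2]
ee_rot: [0.959, -0.284, -0.001, 0.0]
contact_force: [0.2, -0.3, -1.0]
gripper_width: 49.9
grasp_force: 62.1
clk 36.4 pos [554.3 246.1 188.2] tool-y angle -123.0 tilt 0.09 F [ 0.2 -0.3 -1. ] w 49.9 g 62.1
world d [  -6.  -194.9   -8.2] tool d [101.  166.7   8.3]
[122. 372.] [21. 46.] 56 (100, 356, 44, 28)
[255. 242.] [102. 131.] 180 (205, 173, 103, 136)
```

```bash
python3 -m pendant '[[0.02,0.033,0,0,0,0,0.04],[0.02,0.033,0,0,0,0,0.04],[0.02,0.033,0,0,0,0,0.04],[0.02,0.033,0,0,0,0,0.04],[0.021,0.0345,0,0,0,0,0.04],[0,0,0.03,0,0,0,0.04],[0,0,0.03,0,0,0,0.04],[0,0,0,0,0,0,0.04],[0,0,0,0,0,0,0.04],[0,0,0,0,0,0,0.04]]'
python3 - <<'E'
from h import *
rel([548.3,51.2,96]); d=shot('wrist','w19')
print(onz(d,255,242,105).round(1))
E
```

```text
clock: 37.4
position: [550.3, 52.4, 129.9]
ee_rot: [0.959, -0.283, 0.001, -0.0]
contact_force: [-0.6, -0.3, -0.5]
gripper_width: 49.9
grasp_force: 62.2
clk 37.4 pos [550.3  52.4 129.9] tool-y angle -122.9 tilt 0.11 F [-0.6 -0.3 -0.5] w 49.9 g 62.2
world d [ -2.   -1.2 -33.9] tool d [-1.1  2.1 33.9]
[551.3  51.  105. ]
```

```bash
python3 -m pendant '[[-0.001,0.002,0.015,0,0,0,0.04],[0,0,0.015,0,0,0,0.04],[0,0,0.003,0,0,0,0.04],[0,0,0,0,0,0,0.04],[0,0,0,0,0,0,0.04],[0,0,0,0,0,0,0.04]]'; python3 -m pendant '[[0,0,0,0,0,0,0.06],[0,0,0,0,0,0,0.07],[0,0,0,0,0,0,0.08],[0,0,0,0,0,0,0.08],[0,0,0,0,0,0,0.08],[0,0,-0.02,0,0,0,0.08],[0,0,-0.045,0,0,0,0.08],[0,0,-0.045,0,0,0,0.08],[0,0,-0.045,0,0,0,0.08],[0,0,-0.045,0,0,0,0.08],[0,0,-0.045,0,0,0,0.08]]'; python3 -m pendant '[[-0.02,-0.04,-0.01,0,0,0,0.08],[-0.02,-0.04,-0.01,0,0,0,0.08],[-0.02,-0.04,-0.01,0,0,0,0.08],[-0.02,-0.04,-0.01,0,0,0,0.08],[-0.02,-0.04,-0.01,0,0,0,0.08],[-0.02,-0.04,0,0,0,0,0.08],[-0.02,-0.04,0,0,0,0,0.08],[0,0,0,0,0,0,0.08],[0,0,0,0,0,0,0.08],[0,0,0,0,0,0,0.08]]'
python3 - <<'E'
from h import *
shot('wrist','w20'); t=shot('top','t9'); s=shot('side','s9'); rel(None)
def blobs(n,d,f,lo,box):
    x0,y0,x1,y1=box; h=cv2.cvtColor(d['image'],cv2.COLOR_RGB2HSV)[y0:y1,x0:x1].astype(int); m=cv2.morphologyEx(f(h).astype(np.uint8),cv2.MORPH_CLOSE,np.ones((3,3)))
    for c in cv2.findContours(m,0,2)[0]:
        if cv2.contourArea(c)>lo and len(c)>5: e=cv2.fitEllipse(cv2.convexHull(c)); print(n,np.round(np.array(e[0])+[x0,y0],1),np.round(e[1],0),round(cv2.contourArea(c)))
ye=lambda h:(h[...,0]>20)&(h[...,0]<36)&(h[...,1]>122); gr=lambda h:(h[...,1]<60)&(h[...,2]>90); gn=lambda h:(h[...,0]>34)&(h[...,0]<80)&(h[...,1]>50)
for n,d,bx in(('top',t,(200,120,345,240)),('side',s,(205,140,295,225))):
    for k,f in(('yel',ye),('grey',gr),('green',gn)): blobs(n+k,d,f,15,bx)
for n,p in(('lemon',[548,51,50]),('honeytop',[561,-60,122]),('lid',[575,-172,137])): print(n,proj(t,p).round(),proj(s,p).round())
blobs('side0 green',load('side0'),gn,15,(205,140,295,225))
E
```

```text
clock: 38.05
position: [548.1, 51.0, 96.9]
ee_rot: [0.959, -0.283, 0.001, -0.001]
contact_force: [-0.1, 0.2, -0.8]
gripper_width: 49.8
grasp_force: 62.2
clock: 39.15
position: [546.9, 50.6, 342.9]
ee_rot: [0.959, -0.284, 0.0, -0.0]
contact_force: [1.4, 1.0, 0.3]
gripper_width: 80.2
grasp_force: 0.0
clock: 40.15
position: [582.2, 361.2, 390.9]
ee_rot: [0.959, -0.284, 0.0, 0.0]
contact_force: [-0.3, -0.8, -0.4]
gripper_width: 80.1
grasp_force: 0.0
clk 40.3 pos [582.3 360.6 391.8] tool-y angle -123.0 tilt 0.07 F [-0.  -0.   0.2] w 79.9 g 0.0
topyel [241.7 189.7] [15. 19.] 202
topyel [297.6 168.8] [15. 29.] 194
topgrey [298.  151.3] [17. 18.] 167
sideyel [248.2 195.1] [12. 14.] 109
sidegrey [291.9 218.9] [ 5. 11.] 26
sidegrey [254.1 148.1] [12. 14.] 79
lemon [242. 190.] [248. 195.]
honeytop [270. 168.] [251. 164.]
lid [299. 151.] [254. 146.]
```

Run:
```python
from h import *
t,s,t0,s0=load('t9'),load('s9'),load('top0'),load('side0')
P=[]
for d,d0,(u,v),r in((t,t0,(270,168),28),(s,s0,(251,164),26)):
    h=cv2.cvtColor(d['image'],cv2.COLOR_RGB2HSV).astype(int); print(h[v,u-14:u+15:4].tolist())
    m=(h[...,1]<100)&(h[...,2]>70); k=np.zeros_like(m);k[v-14:v+15,u-14:u+15]=1; m=(m&k).astype(np.uint8)
    for c in cv2.findContours(m,0,2)[0]:
        if cv2.contourArea(c)>25: e=cv2.fitEllipse(cv2.convexHull(c)); print('honey lid',e,onz(d,*e[0],122).round(1)); P.append((d,*e[0]))
    # tray-region changes by contour of bright/non-red
if len(P)==2: print(tri(*P).round(1))
# mug/bowl displacement: template shifts
for n,d,d0,(u,v),r in(('bowl s',s,s0,(248,192),22),('mug handle s',s,s0,(266,160),9),('bowl t',t,t0,(242,188),20),('mug handle t',t,t0,(304,171),9),('jam t',t,t0,(177,163),12),('jam s',s,s0,(190,218),14),('onion s',s,s0,(274,137),10)):
    g=cv2.Canny(d['image'],50,120);g0=cv2.Canny(d0['image'],50,120)
    T=cv2.GaussianBlur(g0,(3,3),0)[v-r:v+r,u-r:u+r]; W=cv2.GaussianBlur(g,(3,3),0)[v-r-8:v+r+8,u-r-8:u+r+8]; q=cv2.matchTemplate(W,T,5); _,mx,_,l=cv2.minMaxLoc(q); print(n,'shift',l[0]-8,l[1]-8,round(mx,2))
```

```text
[[10, 175, 51], [16, 76, 77], [17, 64, 99], [19, 62, 98], [18, 66, 100], [18, 64, 96], [13, 130, 53], [11, 184, 65]]
honey lid ((269.93707275390625, 167.977294921875), (17.883747100830078, 20.101089477539062), 97.28744506835938) [560.  -59.1 122. ]
[[11, 155, 56], [11, 163, 58], [17, 62, 103], [17, 61, 104], [16, 59, 103], [17, 61, 104], [26, 108, 71], [13, 146, 82]]
honey lid ((251.94483947753906, 169.7098388671875), (18.513080596923828, 22.863662719726562), 8.733564376831055) [549.6 -22.2 122. ]
honey lid ((254.05374145507812, 150.90696716308594), (7.091211795806885, 12.361695289611816), 89.88042449951172) [ 571.7 -154.5  122. ]
bowl s shift 0 0 0.55
mug handle s shift 0 0 0.38
bowl t shift 0 0 0.52
mug handle t shift 0 0 0.7
jam t shift 0 0 0.98
jam s shift 0 0 0.93
onion s shift 0 0 0.83
```

Honey's lid is at (560,-59), where planned, and still round from above. The lemon lies at the bowl centre in both views. The mug, bowl, jam and onion show no shift, and the arm is clear, so I hand in.

```bash
python3 -c "
from bench import arm
print(arm.job_done())"
```

```text
the job is handed in; nothing more can be done
None
```

The job is handed in at about 40 s on the robot's clock: the infuser hangs in the mug with its lid on, the honey jar stands midway between mug and bowl, the lemon is in the bowl, and the last camera views showed the mug, bowl, jam jar and onion unmoved (the verdict itself was not shown).

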